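Key a handwheel onto a gearbox spindle

TASK

Pick up the spoked aluminium handwheel by its hub and fit it on the upright keyed spindle of the small green gearbox: rest the hub lightly on top of the key, turn the wheel by feel until its keyway lines up and it slips down over the key, seat it fully home on the spindle's collar and let go. Do not force it: a press of more than about 50 N on the spindle bruises the key. Leave the other things on the bench where they are.

Things in the scene. Friction and masses are not known exactly. Their poses are not given: they have to be found in the camera images.
- wheel_hub (a point): Loose aluminium handwheel lying flat (hub 1 mm off the bench): round hub 46 mm in diameter, 56 mm tall (0 to 56 mm above its underside); four low spokes, top 12 mm up; round rim 150 mm over all, 14 mm thick. Mass 0.3 to 0.6 kg. The point is on the wheel's axis, 37 mm above the hub's underside, a good height to grip the hub, with the fingers inside the rim. z = axis, up; x points to the crank handle.
- crank (a point): Middle of the black upright crank handle on the wheel's rim: 68 mm from the axis along the wheel's x, 19 mm thick, its top 53 mm above the hub's underside. Grip the hub from the wheel's two y sides to keep the fingers clear of it. Axes as the wheel's.
- keyway (a point): Upper end of the hub's keyway: a slot 9.8 mm wide that reaches 17.5 mm from the axis, on the crank's side (wheel's x) of the 19.6 mm round bore. Bore and keyway go right through the hub. The point lies 14 mm from the axis, at the top of the hub. Axes as the wheel's.
- gearbox: Green gearbox with a dark flange 140 (x) x 116 mm, 50 mm high, fixed to the bench; origin under its centre, z up, x towards the round steel boss on one side. The spindle stands upright on its centre line, locked: it does not turn.
- shoulder (a point): On the spindle's axis, on top of its 38 mm wide collar (faced with a thin rubber washer), 58 mm above the bench, where the hub's underside must come to rest (wheel_hub is then 37 mm above this point). Axes as the gearbox's, not the key's. More than 50 N between wheel and spindle bruises the key.
- shaft_tip (a point): Tip of the 18 mm shaft, 28 mm above the collar; its top 6 mm taper to 11 mm. A key 8 mm wide, out to 16 mm from the axis, runs from the collar to 16 mm above it, within 52 degrees of gearbox x: its angle is not measured, find it by feel or eye. With wheel x within 3 degrees of the key the hub slips down; else it rests on the key, 16 mm too high, centred by the tip. Axes: gearbox's.
- mug: white ceramic mug, 82 mm across, 95 mm high; origin under its centre. Leave it alone.
- jar: amber glass jar with pale cap, 48 mm across, 75 mm high; origin under its centre. Leave it alone.
- red_case: closed red steel case 90 x 140 x 36 mm; origin under its centre. Leave it alone.
- vee_block: dark steel vee block 60 x 50 x 45 mm; origin under its centre. Leave it alone.
- holed_block: steel block 75 x 50 x 30 mm with two 14 mm holes; origin under its centre. Leave it alone.
- parallel_bar: ground steel bar 120 (x) x 12 x 24 mm standing on its narrow side; origin under its centre. Leave it alone.
Things that resemble listed ones, but are neither listed nor needed, are in the scene too. What is shaped like the gearbox but orange is not meant.

How it is judged:
By the outcome, as a careful person would: the job done as asked, in the order asked, and still so for the second after the job is handed in, with the robot touching nothing.
It also fails if it takes over 61 s, if anything falls off the work surface, if the arm or the gripper's body presses on something with over 40 N, if the wrist force passes 120 N, or if a joint passes its speed limit or range.

ROBOT

A 6-joint arm with a two-finger parallel gripper is mounted at the origin on the work surface. World frame = base frame: x ahead of the robot, y to its left, z up, the work surface at z = 0. Lengths are in mm, angles in degrees, forces in N, time in s.
With the tool pointing down it reaches from about 350 to 725 mm from the base axis. Payload 4.3 kg.
Tool frame: the origin (TCP) lies at the very end of the fingers, on their centre line; the grasp point (between the pads) lies 19 mm behind it (env.pinch_z is the distance from the TCP to the grasp point, in mm); z points along the fingers, y is the direction in which the jaws open and shut (so a half turn about z gives the same grasp; the last joint's range is limited). The gripper opens to 85 mm and grips with 20 to 120 N. Pads are 22 mm wide; open, the fingers measure 114 mm over their backs; the gripper's body (76 mm by 85 mm) begins 54 mm behind the grasp point. The pads swing forward as they close: fully open they stand 13 mm farther back than shut.
Start: joints at [66.331, 21.618, 4.641, 73.018, 0, 83.68], TCP at [171.468, 548.877, 231.329] pointing down, gripper open.
Joint ranges: [-156.06, 156.06], [-48.1, 94.91], [-58.44, 69.94], [-101.28, 121.22], [-78.64, 73.56], [-180, 180]. Speed limits (degrees/s): [147.25, 147.25, 180, 180, 180, 180].

INTERFACE

Orientations are given as [roll, pitch, yaw] about the fixed x, y, z axes, in that order (R = Rz(yaw) Ry(pitch) Rx(roll)).
In Python, from rig import env, imaging, hand_in gives the robot as it stands. The module is installed in compiled form; this text tells all that it offers.
- The arm moves only by the tool send_rows, never from a script. Its argument "rows" is a list of rows, each an object with "xyz": the shift along the tool's x, y, z in cm, a list of three; "twist": the turn, a rotation vector about the tool's x, y, z in degrees, a list of three; "claw": the opening, from -1 (shut) to 1 (fully open). In form: [{"xyz": [x, y, z], "twist": [rx, ry, rz], "claw": claw}, ...]. A call has 1 to 5 rows; each row shifts and turns the commanded pose from where the row before left it, along the tool's axes as they then stand; what a row does not reach is not made up. A row lasts 1/12 s, in which the tool goes at most 41.7 mm and 7.16 degrees, less where a joint would pass 70% of its speed; a pose out of reach is approached as far as the arm can. A call with a gripper value outside its range is refused whole. The fingers move at their own pace and stop on an object; "squeeze" is the grip in N (left out, the last holds). Time passes only in rows, so rows that do not move let the fingers close. It gives the time, the measured TCP pose, the force and the opening at its end, in the units of the state.
- env.sense(): the state, without advancing time (a new reading comes with each control period).
- imaging.capture(name): name is "scene" or "side" or "wrist"; returns the picture (384x512x3 uint8, red, green, blue); there is no depth.
- imaging.calibration(name): a dict with "fx", "fy", "cx", "cy" (pixels), "k1" (the pictures are not rectified: a ray, as slopes to the right and down, at radius r is drawn at 1 + k1 r^2 times it, then the intrinsics apply), "extrinsics" (4x4, takes a point from camera to world coordinates). Camera axes: x right, y down, z forward; pixel columns grow to the right and rows downward; lengths in mm; the calibration is good to about 2 mm. A picture is of the moment at which its call begins: read the wrist's pose just before it. calibration takes no time and is no camera call; for the wrist camera it gives the pose at the moment of the call.
- hand_in(): hands the job in, once; it reports no verdict.
The state is a dict: "time_s": time; "qpos": joint angles; "joint_vel": joint speeds; "tau": joint torques, N m; "position": TCP position; "tcp_rot": TCP orientation; "contact_force": force on the tool from outside, world axes, zero at the start; "torque": the same for the moment, N m; "opening": finger opening in mm.
Only numpy, scipy, OpenCV 4.12 (cv2) and the standard library are available. Lean on these libraries where they do the work, as an engineer would, in place of code of your own. Each camera call takes 0.05 s, during which the arm holds its last target.

## Working session

There is one attempt and no reset: what is moved stays moved. The work goes in short steps, Python scripts to look and compute and a tool call to move; the robot and the scene stay as the last step left them, time stands still between calls to the robot, and variables do not carry over. Pictures are saved under pics/ and viewed, and the job is handed in when it is done.

Besides the shell and the picture viewer there is one more tool, called by a JSON object that holds its "fn" and its "kwargs". send_rows: Moves the arm, as the interface text tells. Its arguments: {"type":"object","properties":{"rows":{"type":"array"},"squeeze":{"type":"number"}},"required":["rows"]}

```bash
mkdir -p pics
python3 - <<'E'
from rig import env, imaging
import cv2
print(env.sense())
for n in ["scene","side","wrist"]:
    c=imaging.calibration(n); print(n,c)
    im=imaging.capture(n); cv2.imwrite(f"pics/{n}0.png",cv2.cvtColor(im,cv2.COLOR_RGB2BGR))
E
```

```text
{'time_s': 0.0, 'qpos': array([6.63300211e+01, 2.16625377e+01, 4.56290070e+00, 7.30164362e+01,
       2.11405198e-04, 8.36803287e+01]), 'joint_vel': array([-0.01220173, -0.04903231, -0.09514044,  0.00750786,  0.08669063,
        0.09047499]), 'tau': array([-3.52333313e-05, -4.63606560e+01,  2.69872963e+01,  2.06779997e-02,
       -5.44089232e-05,  6.34708179e-07]), 'position': array([171.20613889, 548.24860232, 230.35424562]), 'tcp_rot': array([-1.79884655e+02, -1.29869407e-02,  1.62649679e+02]), 'contact_force': array([-0.24346276,  0.08881215,  0.12648523]), 'torque': array([ 0.00928963, -0.01618531,  0.00576795]), 'opening': 85.52985440896866}
scene {'fx': 390.3886713892867, 'fy': 390.3886713892867, 'cx': 243.6139967564093, 'cy': 184.69705845783403, 'k1': -0.004554914557251409, 'extrinsics': array([[ 8.61729876e-01,  3.07347215e-01, -4.03682190e-01,
         1.18035748e+03],
       [ 5.06962571e-01, -5.53367779e-01,  6.60888079e-01,
        -9.24538520e+02],
       [-2.02626065e-02, -7.74158763e-01, -6.32667081e-01,
         1.05132619e+03],
       [ 0.00000000e+00,  0.00000000e+0
[... 329 characters left out ...]
18954e-01,
        -8.33879563e+02],
       [-7.95798801e-03, -8.19451940e-01, -5.73092653e-01,
         9.86158820e+02],
       [ 0.00000000e+00,  0.00000000e+00,  0.00000000e+00,
         1.00000000e+00]])}
wrist {'fx': 303.7266678250382, 'fy': 303.7266678250382, 'cx': 257.3076190149484, 'cy': 195.3273730823747, 'k1': -0.034837344120329086, 'extrinsics': array([[ 2.98172312e-01,  9.07880657e-01,  2.94696428e-01,
         9.52784586e+01],
       [ 9.54505489e-01, -2.82457963e-01, -9.55864577e-02,
         5.72426251e+02],
       [-3.54174323e-03,  3.09790593e-01, -9.50798214e-01,
         3.73363394e+02],
       [ 0.00000000e+00,  0.00000000e+00,  0.00000000e+00,
         1.00000000e+00]])}
```

View pics/scene0.png

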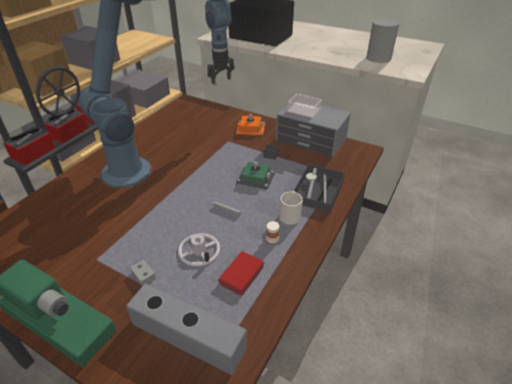

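View pics/side0.png

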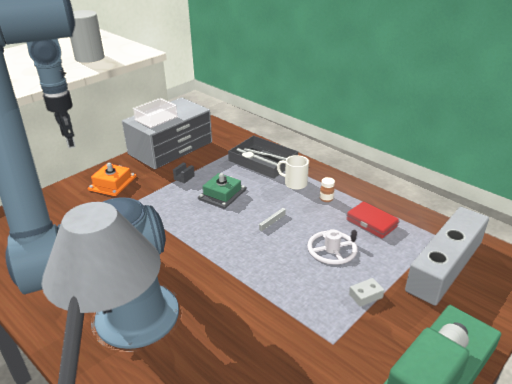

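View pics/wrist0.png

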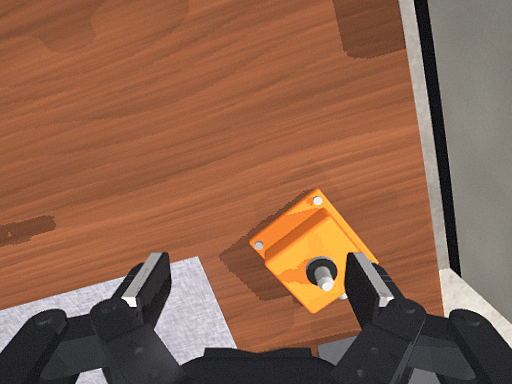

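The handwheel is at scene (199,250); a lookalike wheel stands on the shelf at (58,92). The small green gearbox is at scene (256,173); lookalikes are the orange one (250,125) and the large green machine (50,305). I'll check my choices in enlarged crops.

```bash
cat > h.py <<'E'
import numpy as np, cv2
def ray(c,u,v):
    K=np.array([[c['fx'],0,c['cx']],[0,c['fy'],c['cy']],[0,0,1.]])
    d=np.array([c['k1'],0,0,0,0.])
    x,y=cv2.undistortPoints(np.array([[[u,v]]],float),K,d).ravel()
    E=np.array(c['extrinsics']); r=E[:3,:3]@np.array([x,y,1]); return E[:3,3],r
def onz(c,u,v,z):
    o,r=ray(c,u,v); return o+r*(z-o[2])/r[2]
def proj(c,P):
    E=np.array(c['extrinsics']); p=E[:3,:3].T@(np.asarray(P,float)-E[:3,3]); x,y=p[:2]/p[2]; s=1+c['k1']*(x*x+y*y)
    return np.array([c['fx']*x*s+c['cx'],c['fy']*y*s+c['cy']])
def tri(rays):
    A=np.zeros((3,3));b=np.zeros(3)
    for o,r in rays:
        r=r/np.linalg.norm(r);M=np.eye(3)-np.outer(r,r);A+=M;b+=M@o
    return np.linalg.solve(A,b)
E
python3 - <<'E'
import cv2,numpy as np
a=cv2.imread('pics/scene0.png');b=cv2.imread('pics/side0.png')
def cr(i,x,y,w,h,k=5): return cv2.resize(i[y:y+h,x:x+w],None,fx=k,fy=k,interpolation=cv2.INTER_CUBIC)
o=np.vstack([np.hstack([cr(a,160,215,80,60),cr(b,295,215,80,60)]),np.hstack([cr(a,225,145,80,60),cr(b,185,160,80,60)])])
cv2.imwrite('pics/crop0.png',o)
E
```

```text
(no output)
```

View pics/crop0.png

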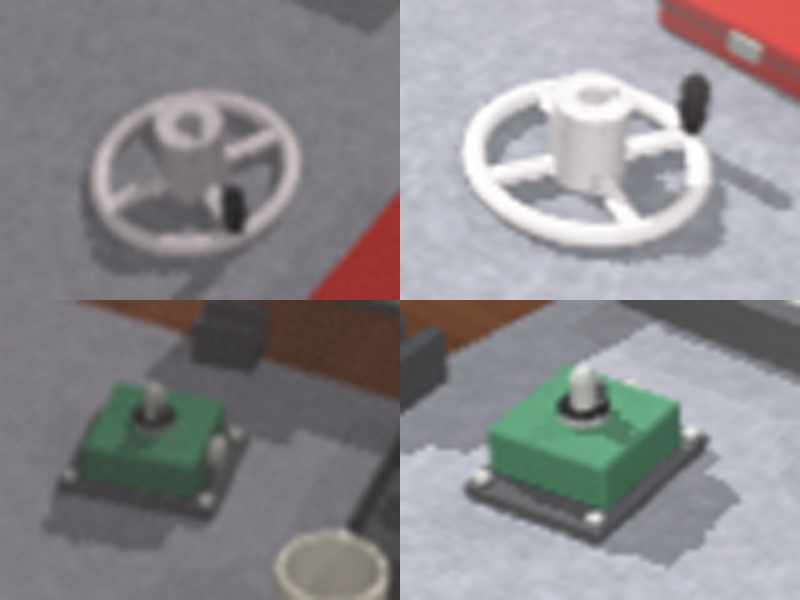

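Run:
```python
from rig import env, imaging
from h import *
s=imaging.calibration('scene');d=imaging.calibration('side')
def two(n,a,b,z):
    print(n,onz(s,*a,z).round(1),onz(d,*b,z).round(1),tri([ray(s,*a),ray(d,*b)]).round(1))
two('hubtop',(198,240.4),(333.4,234.2),57)
two('cranktop',(206.6,252.5),(353.8,231),54)
two('tip',(256,162),(221.4,173.6),86)
print('boss',onz(s,268.6,175,25))
# flange corners scene, side (z~8)
for p in [(63,488),(208,515),(243,435)]: print('sc',onz(s,225+p[0]/5,145+(p[1]-300)/5,8).round(1))
for p in [(70,490),(200,535),(305,440)]: print('si',onz(d,185+p[0]/5,160+(p[1]-300)/5,8).round(1))
```

```text
hubtop [ 562.2 -223.    57. ] [ 555.4 -221.2   57. ] [ 559.4 -219.2   52.8]
cranktop [ 617.3 -251.1   54. ] [ 612.5 -254.9   54. ] [ 616.4 -251.4   51.5]
tip [533.5 239.1  86. ] [530.7 234.5  86. ] [533.3 238.4  84.6]
boss [585.72825206 255.96632115  25.        ]
sc [485.1 165.    8. ]
sc [609.6 193.2   8. ]
sc [585.1 305.1   8. ]
si [451.3 268.9   8. ]
si [476.  164.4   8. ]
si [606.6 192.4   8. ]
```

Run:
```python
from rig import env, imaging
from h import *
s=imaging.calibration('scene');d=imaging.calibration('side')
def two(n,a,b):
    p=tri([ray(s,*a),ray(d,*b)]); print(n,p.round(1),proj(s,p).round(1),proj(d,p).round(1))
two('mugtop',(291,197),(297,161))
two('cabinet corner front-top',(279,118),(124,121))
two('cabinet top far',(349,116),(210,117))
two('basket',(300,97),(157,103))
print('mug z95',onz(s,291,197,95),onz(d,297,161,95))
```

```text
mugtop [762.1  92.   95.7] [290.7 197.9] [296.5 160.2]
cabinet corner front-top [450.1 641.4 128.3] [281.  107.9] [130.5 133.1]
cabinet top far [788.8 596.8 141.2] [345.1 126.9] [205.7 105.3]
basket [559.5 605.  226.6] [299.9  97.4] [156.8 102.5]
mug z95 [760.73605701  97.7087993   95.        ] [759.72516574  87.92035921  95.        ]
```

{"fn": "send_rows", "kwargs": {"rows": [{"xyz": [-3.65, -1.58, 0], "twist": [0, 0, 0], "claw": 1}, {"xyz": [-3.65, -1.58, 0], "twist": [0, 0, 0], "claw": 1}, {"xyz": [-3.65, -1.58, 0], "twist": [0, 0, 0], "claw": 1}, {"xyz": [-3.65, -1.58, 0], "twist": [0, 0, 0], "claw": 1}, {"xyz": [-3.65, -1.58, 0], "twist": [0, 0, 0], "claw": 1}]}}

```text
time_s: 0.57
position: [322.9, 417.6, 231.1]
tcp_rot: [-180.0, -0.0, 162.7]
contact_force: [0.6, -0.3, 0.5]
opening: 85.2
```

{"fn": "send_rows", "kwargs": {"rows": [{"xyz": [-3.65, -1.58, 0], "twist": [0, 0, 0], "claw": 1}, {"xyz": [-3.65, -1.58, 0], "twist": [0, 0, 0], "claw": 1}, {"xyz": [-3.65, -1.58, 0], "twist": [0, 0, 0], "claw": 1}, {"xyz": [-3.65, -1.58, 0], "twist": [0, 0, 0], "claw": 1}, {"xyz": [-3.65, -1.58, 0], "twist": [0, 0, 0], "claw": 1}]}}

```text
time_s: 0.98
position: [473.7, 287.6, 231.1]
tcp_rot: [-180.0, -0.0, 162.6]
contact_force: [0.7, 0.9, 0.1]
opening: 85.3
```

{"fn": "send_rows", "kwargs": {"rows": [{"xyz": [-3.65, -1.58, 0], "twist": [0, 0, 0], "claw": 1}, {"xyz": [-3.65, -1.58, 0], "twist": [0, 0, 0], "claw": 1}, {"xyz": [0, 0, 0], "twist": [0, 0, 0], "claw": 1}, {"xyz": [0, 0, 0], "twist": [0, 0, 0], "claw": 1}]}}

```text
time_s: 1.32
position: [534.2, 235.6, 230.5]
tcp_rot: [-180.0, -0.0, 162.4]
contact_force: [-0.0, -0.6, 0.5]
opening: 85.6
```

```bash
cat > wr.py <<'E'
import sys
from rig import env, imaging
import cv2, pickle
st=env.sense(); c=imaging.calibration('wrist'); im=imaging.capture('wrist')
pickle.dump((st,c),open(f'pics/{sys.argv[1]}.pkl','wb'))
cv2.imwrite(f'pics/{sys.argv[1]}.png',cv2.cvtColor(im,cv2.COLOR_RGB2BGR))
print(st['time_s'],st['position'],st['tcp_rot'],st['contact_force'])
E
python3 wr.py w1
```

```text
1.3167 [534.2210179  235.56988071 230.53050545] [-1.79980209e+02 -4.88572507e-02  1.62428533e+02] [-0.0042694  -0.62042321  0.53691182]
```

View pics/w1.png

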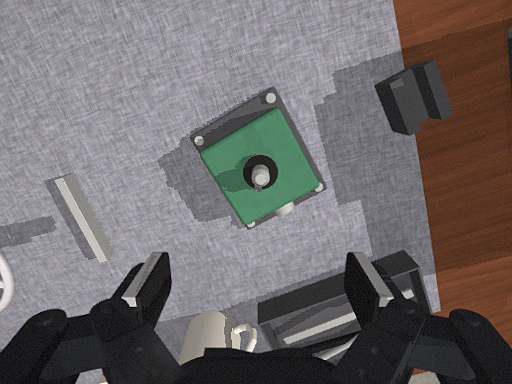

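Run:
```python
import cv2
a=cv2.imread('pics/w1.png')
cv2.imwrite('pics/w1c.png',cv2.resize(a[135:235,190:330],None,fx=5.7,fy=5.7,interpolation=cv2.INTER_CUBIC))
```

```text
(no output)
```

View pics/w1c.png

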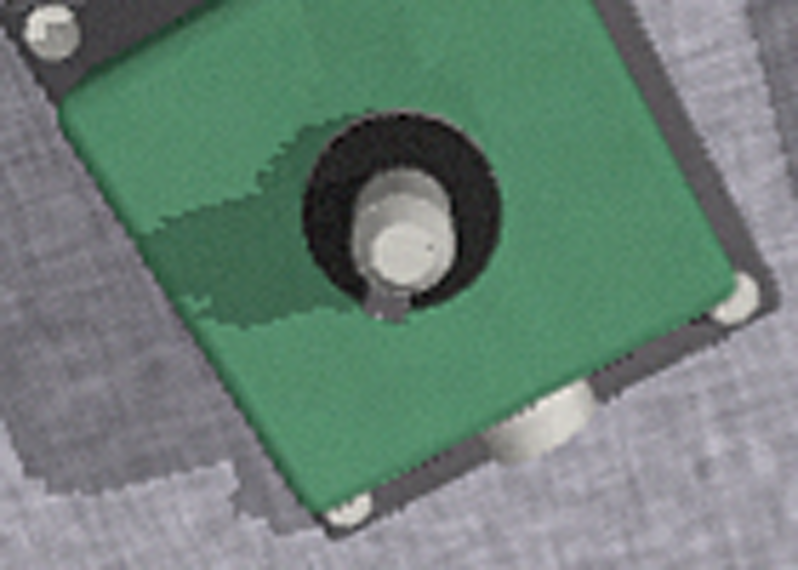

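Run:
```python
import pickle
from h import *
st,c=pickle.load(open('pics/w1.pkl','rb'))
P=lambda x,y:(190+x/5.7-0.4,135+y/5.7-0.4)
col=onz(c,*P(402,211),58); tip=onz(c,*P(411,252),86)
print('collar',col,'tip',tip)
print('bosstop',onz(c,*P(540,430),25))
for q in [(363,312),(386,320),(406,320)]:
    for z in (74,):
        k=onz(c,*P(*q),z); v=k-(col+tip)/2; print(q,k.round(1),np.hypot(*v[:2]).round(1),np.degrees(np.arctan2(v[1],v[0])).round(1))
# model predictions for key angles
ctr=(col+tip)/2
for a in range(-40,66,10):
    t=np.radians(a);u=np.array([np.cos(t),np.sin(t),0]);n=np.array([-u[1],u[0],0])
    f=lambda r,w,z:(((proj(c,np.array([ctr[0],ctr[1],z])+u*r+n*w)+.4-[190,135])*5.7).round(0))
    print(a,f(16,4,74),f(16,-4,74),f(16,4,58),f(16,-4,58))
# gearbox edges: top corners
for q in [(735,297),(315,510),(62,110)]: print(q,onz(c,*P(*q),50).round(1))
for q in [(775,310),(335,535),]: print(q,onz(c,*P(*q),8).round(1))
```

```text
collar [531.53406867 239.05024827  58.        ] tip [532.39391905 240.20054869  86.        ]
bosstop [594.21826684 250.73679458  25.        ]
(363, 312) [543.6 227.8  74. ] 16.6 -45.6
(386, 320) [546.3 231.3  74. ] 16.6 -30.3
(406, 320) [547.4 234.7  74. ] 16.1 -17.6
-40 [393. 321.] [352. 305.] [393. 296.] [354. 280.]
-30 [409. 322.] [365. 313.] [408. 297.] [367. 288.]
-20 [424. 320.] [380. 318.] [423. 295.] [381. 293.]
-10 [440. 316.] [396. 321.] [437. 291.] [396. 296.]
0 [454. 309.] [412. 322.] [451. 285.] [411. 297.]
10 [467. 300.] [427. 319.] [463. 276.] [426. 295.]
20 [478. 289.] [443. 315.] [474. 265.] [440. 290.]
30 [487. 276.] [457. 307.] [483. 253.] [453. 283.]
40 [494. 262.] [469. 298.] [489. 239.] [465. 274.]
50 [498. 247.] [480. 286.] [493. 225.] [476. 263.]
60 [499. 231.] [489. 273.] [494. 210.] [484. 250.]
(735, 297) [569.3 295.3  50. ]
(315, 510) [587.4 203.1  50. ]
(62, 110) [495.4 183.3  50. ]
(775, 310) [589.3 307.6   8. ]
(335, 535) [611.5 198.2   8. ]
```

The wrist view shows the key at crop (386,315), about -31° in world axes and -42° from gearbox x. The spindle is at about (532, 239.6). Next I move over to the wheel.

{"fn": "send_rows", "kwargs": {"rows": [{"xyz": [-1.336, -3.569, 0], "twist": [0, 0, 0], "claw": 1}, {"xyz": [-1.336, -3.569, 0], "twist": [0, 0, 0], "claw": 1}, {"xyz": [-1.336, -3.569, 0], "twist": [0, 0, 0], "claw": 1}, {"xyz": [-1.336, -3.569, 0], "twist": [0, 0, 0], "claw": 1}, {"xyz": [-1.336, -3.569, 0], "twist": [0, 0, 0], "claw": 1}]}}

```text
time_s: 1.78
position: [542.4, 47.2, 231.4]
tcp_rot: [180.0, -0.0, 162.8]
contact_force: [0.3, -0.4, -0.1]
opening: 85.6
```

{"fn": "send_rows", "kwargs": {"rows": [{"xyz": [-1.336, -3.569, 0], "twist": [0, 0, 0], "claw": 1}, {"xyz": [-1.336, -3.569, 0], "twist": [0, 0, 0], "claw": 1}, {"xyz": [-1.336, -3.569, 0], "twist": [0, 0, 0], "claw": 1}, {"xyz": [-1.336, -3.569, 0], "twist": [0, 0, 0], "claw": 1}, {"xyz": [-1.336, -3.569, 0], "twist": [0, 0, 0], "claw": 1}]}}

```text
time_s: 2.2
position: [553.6, -143.0, 231.5]
tcp_rot: [180.0, -0.0, 162.8]
contact_force: [0.6, 0.6, -0.3]
opening: 85.4
```

{"fn": "send_rows", "kwargs": {"rows": [{"xyz": [-1.336, -3.569, 0], "twist": [0, 0, 0], "claw": 1}, {"xyz": [-1.336, -3.569, 0], "twist": [0, 0, 0], "claw": 1}, {"xyz": [0, 0, 0], "twist": [0, 0, 5.7], "claw": 1}, {"xyz": [0, 0, 0], "twist": [0, 0, 5.7], "claw": 1}, {"xyz": [0, 0, 0], "twist": [0, 0, 0], "claw": 1}]}}

```text
time_s: 2.62
position: [558.1, -218.3, 231.0]
tcp_rot: [180.0, -0.1, 151.2]
contact_force: [0.6, 0.9, 0.0]
opening: 85.3
```

```bash
python3 wr.py w2
```

```text
2.6167 [ 558.10571332 -218.29647579  231.04799442] [ 1.79972811e+02 -5.79290915e-02  1.51207800e+02] [0.58853081 0.87946645 0.01044611]
```

View pics/w2.png

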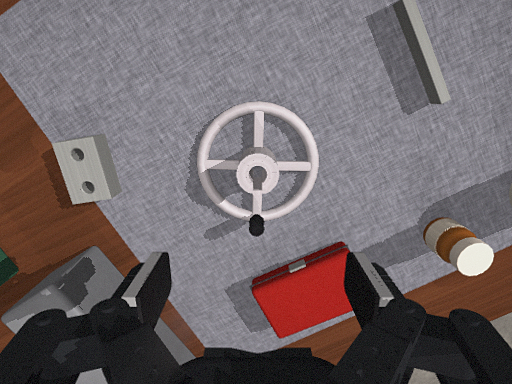

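Run:
```python
import cv2
a=cv2.imread('pics/w2.png')
cv2.imwrite('pics/w2c.png',cv2.resize(a[95:245,180:340],None,fx=4,fy=4,interpolation=cv2.INTER_CUBIC))
```

```text
(no output)
```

View pics/w2c.png

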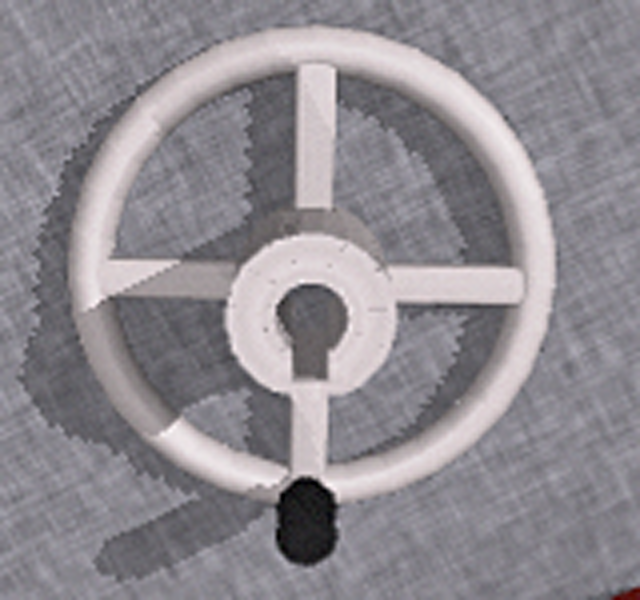

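Run:
```python
import pickle
from h import *
st,c=pickle.load(open('pics/w2.pkl','rb'))
P=lambda x,y:(180+x/4-0.4,95+y/4-0.4)
hub=onz(c,*P(312,315.5),57);print('hub',hub)
d=[P(226,316),P(398,316)];print('hub dia',np.linalg.norm(onz(c,*d[0],57)-onz(c,*d[1],57)))
b=onz(c,*P(312,315),57);kw=onz(c,*P(309.5,378),57)
ang=lambda v:np.degrees(np.arctan2(v[1],v[0]))
print('keyway ang',ang(kw-hub),np.hypot(*(kw-hub)[:2]))
cr=onz(c,*P(306,542),54);print('crank',cr,ang(cr-hub),np.hypot(*(cr-hub)[:2]))
L=onz(c,*P(105,279),13);R=onz(c,*P(522,285),13);print('yspoke',ang(R-L)-90, ang(L-R)-90,(L+R)/2)
T=onz(c,*P(317,65),13);B=onz(c,*P(308,470),13);print('xspoke',ang(B-T))
for a in (-28,-29,-30,-31,-32):
  t=np.radians(a);print(a,[((proj(c,hub+17.5*np.array([np.cos(t),np.sin(t),0]))+.4-[180,95])*4).round(1), ((proj(c,np.array([hub[0],hub[1],54])+68*np.array([np.cos(t),np.sin(t),0]))+.4-[180,95])*4).round(1)])
```

```text
hub [ 557.12077308 -217.83113347   57.        ]
hub dia 46.14282128247208
keyway ang -31.00562153724277 17.52447053971721
crank [ 615.6583846  -251.95314683   54.        ] -30.23823017661358 67.75665102148199
yspoke -29.61719979381361 -209.6171997938136 [ 557.72478543 -217.62052109   13.        ]
xspoke -30.023408243740032
-28 [array([312.9, 378. ]), array([315.2, 542.8])]
-29 [array([311.7, 378. ]), array([311.1, 542.8])]
-30 [array([310.6, 377.9]), array([307. , 542.8])]
-31 [array([309.5, 377.9]), array([302.8, 542.7])]
-32 [array([308.4, 377.9]), array([298.7, 542.5])]
```

{"fn": "send_rows", "kwargs": {"rows": [{"xyz": [0.09, 0, 3], "twist": [0, 0, 1.2], "claw": 1}, {"xyz": [0, 0, 4], "twist": [0, 0, 0], "claw": 1}, {"xyz": [0, 0, 4], "twist": [0, 0, 0], "claw": 1}, {"xyz": [0, 0, 3.5], "twist": [0, 0, 0], "claw": 1}, {"xyz": [0, 0, 2.8], "twist": [0, 0, 0], "claw": 1}]}}

```text
time_s: 3.08
position: [556.2, -216.3, 55.6]
tcp_rot: [180.0, -0.2, 150.4]
contact_force: [-0.1, -0.4, -0.1]
opening: 85.3
```

{"fn": "send_rows", "kwargs": {"rows": [{"xyz": [0, 0, 1.5], "twist": [0, 0, 0], "claw": 1}, {"xyz": [0, 0, 1], "twist": [0, 0, 0], "claw": 1}, {"xyz": [0, 0, 1], "twist": [0, 0, 0], "claw": 1}, {"xyz": [0, 0, 0.4], "twist": [0, 0, 0], "claw": 1}, {"xyz": [0, 0, 0], "twist": [0, 0, 0], "claw": 1}]}}

```text
time_s: 3.5
position: [557.7, -218.4, 19.2]
tcp_rot: [180.0, -0.0, 150.1]
contact_force: [-0.7, -0.3, 0.1]
opening: 85.5
```

```bash
python3 wr.py w3
python3 - <<'E'
from rig import imaging
import cv2
im=cv2.cvtColor(imaging.capture('side'),cv2.COLOR_RGB2BGR)
cv2.imwrite('pics/s3.png',cv2.resize(im[140:290,250:420],None,fx=4,fy=4,interpolation=cv2.INTER_CUBIC))
E
```

```text
3.5 [ 557.70458941 -218.37590773   19.23891558] [ 1.79994721e+02 -1.76933037e-03  1.50135888e+02] [-0.67298038 -0.25362378  0.09362216]
```

View pics/w3.png

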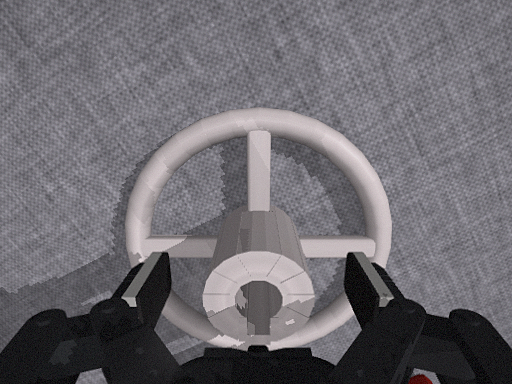

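View pics/s3.png

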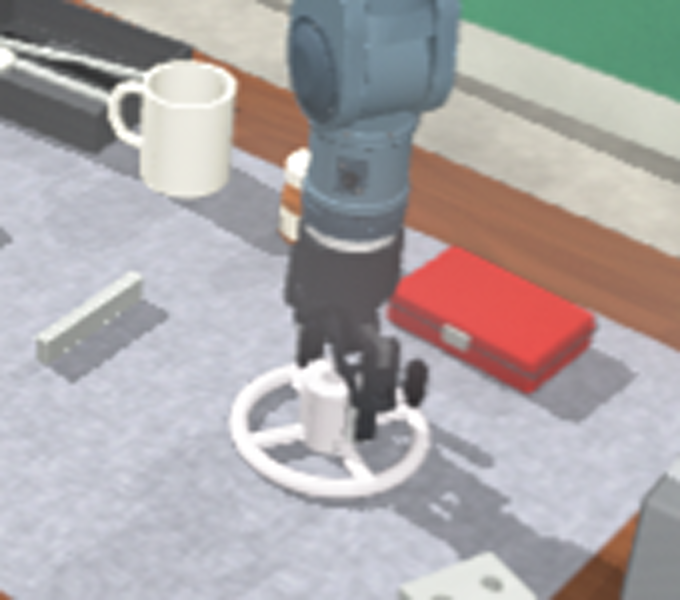

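{"fn": "send_rows", "kwargs": {"rows": [{"xyz": [0, 0, 0], "twist": [0, 0, 0], "claw": -1}, {"xyz": [0, 0, 0], "twist": [0, 0, 0], "claw": -1}, {"xyz": [0, 0, 0], "twist": [0, 0, 0], "claw": -1}, {"xyz": [0, 0, 0], "twist": [0, 0, 0], "claw": -1}, {"xyz": [0, 0, 0], "twist": [0, 0, 0], "claw": -1}], "squeeze": 65}}

```text
time_s: 4.02
position: [558.3, -219.2, 20.3]
tcp_rot: [180.0, 0.1, 150.0]
contact_force: [-0.8, 1.8, 5.4]
opening: 45.2
```

{"fn": "send_rows", "kwargs": {"rows": [{"xyz": [0, 0, 0], "twist": [0, 0, 0], "claw": -1}, {"xyz": [0, 0, 0], "twist": [0, 0, 0], "claw": -1}, {"xyz": [0, 0, 0], "twist": [0, 0, 0], "claw": -1}, {"xyz": [0, 0, 0], "twist": [0, 0, 0], "claw": -1}, {"xyz": [0, 0, 0], "twist": [0, 0, 0], "claw": -1}]}}

```text
time_s: 4.43
position: [558.3, -219.2, 20.3]
tcp_rot: [180.0, 0.1, 150.0]
contact_force: [-0.6, -0.1, 6.0]
opening: 45.3
```

{"fn": "send_rows", "kwargs": {"rows": [{"xyz": [0, 0, -0.5], "twist": [0, 0, 0], "claw": -1}, {"xyz": [0, 0, -1], "twist": [0, 0, 0], "claw": -1}, {"xyz": [0, 0, -2], "twist": [0, 0, 0], "claw": -1}, {"xyz": [0, 0, -3], "twist": [0, 0, 0], "claw": -1}, {"xyz": [0, 0, -3], "twist": [0, 0, 0], "claw": -1}]}}

```text
time_s: 4.85
position: [555.8, -218.1, 114.2]
tcp_rot: [-180.0, -0.2, 150.0]
contact_force: [0.7, -0.8, -3.2]
opening: 45.3
```

{"fn": "send_rows", "kwargs": {"rows": [{"xyz": [0, 0, -3], "twist": [0, 0, 0], "claw": -1}, {"xyz": [0, 0, -2], "twist": [0, 0, 0], "claw": -1}, {"xyz": [0, 0, -0.5], "twist": [0, 0, 0], "claw": -1}, {"xyz": [0, 0, 0], "twist": [0, 0, 0], "claw": -1}, {"xyz": [0, 0, 0], "twist": [0, 0, 0], "claw": -1}]}}

```text
time_s: 5.27
position: [556.9, -218.6, 168.1]
tcp_rot: [-180.0, -0.1, 150.1]
contact_force: [0.3, 0.4, -3.6]
opening: 45.3
```

```bash
python3 wr.py w4; python3 -c "
from rig import env;s=env.sense();print(s['torque'],s['opening'],s['qpos'])"
```

```text
5.2667 [ 556.86069553 -218.5519439   168.13497105] [-1.79997993e+02 -9.96791177e-02  1.50053324e+02] [ 0.34082069  0.39790129 -3.61029958]
[-0.01650283  0.02458003  0.00093894] 44.90661304070601 [-2.75055434e+01  2.57622281e+01  1.38905500e+00  6.58335342e+01
  3.34168166e-03  2.44504689e+00]
```

View pics/w4.png

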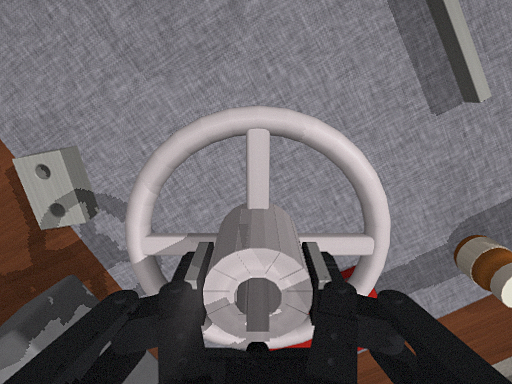

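{"fn": "send_rows", "kwargs": {"rows": [{"xyz": [1.045, 1.6, 0], "twist": [0, 0, 0], "claw": -1}, {"xyz": [2.089, 3.203, 0], "twist": [0, 0, 0], "claw": -1}, {"xyz": [2.089, 3.203, 0], "twist": [0, 0, 0], "claw": -1}, {"xyz": [2.089, 3.203, 0], "twist": [0, 0, 0], "claw": -1}, {"xyz": [2.089, 3.203, 0], "twist": [0, 0, 0], "claw": -1}]}}

```text
time_s: 5.73
position: [545.9, -45.3, 166.8]
tcp_rot: [-179.9, -0.3, 150.0]
contact_force: [0.1, -0.2, -3.1]
opening: 45.2
```

{"fn": "send_rows", "kwargs": {"rows": [{"xyz": [2.089, 3.203, 0], "twist": [0, 0, 0], "claw": -1}, {"xyz": [2.089, 3.203, 0], "twist": [0, 0, 0], "claw": -1}, {"xyz": [2.089, 3.203, 0], "twist": [0, 0, 0], "claw": -1}, {"xyz": [2.089, 3.203, 0], "twist": [0, 0, 0], "claw": -1}, {"xyz": [2.089, 3.203, 0], "twist": [0, 0, 0], "claw": -1}]}}

```text
time_s: 6.15
position: [535.3, 145.4, 166.9]
tcp_rot: [-179.8, -0.2, 150.0]
contact_force: [0.9, -1.6, -3.1]
opening: 45.1
```

{"fn": "send_rows", "kwargs": {"rows": [{"xyz": [2.089, 3.203, 0], "twist": [0, 0, 0], "claw": -1}, {"xyz": [2.089, 3.203, 0], "twist": [0, 0, 0], "claw": -1}, {"xyz": [1.045, 1.6, 0], "twist": [0, 0, 0], "claw": -1}, {"xyz": [0, 0, 0], "twist": [0, 0, -4], "claw": -1}, {"xyz": [0, 0, 0], "twist": [0, 0, -4], "claw": -1}]}}

```text
time_s: 6.57
position: [530.2, 240.6, 166.5]
tcp_rot: [-179.8, -0.2, 158.4]
contact_force: [0.4, -0.3, -3.5]
opening: 44.8
```

{"fn": "send_rows", "kwargs": {"rows": [{"xyz": [0, 0, 0], "twist": [0, 0, 0], "claw": -1}, {"xyz": [0, 0, 0], "twist": [0, 0, 0], "claw": -1}, {"xyz": [0, 0, 0], "twist": [0, 0, 0], "claw": -1}]}}

```text
time_s: 6.82
position: [531.4, 238.7, 168.0]
tcp_rot: [-179.9, -0.1, 157.9]
contact_force: [-0.4, 0.3, -3.3]
opening: 45.2
```

```bash
python3 wr.py w5;python3 - <<'E'
from rig import imaging,env
import cv2,numpy as np
print(env.sense()['torque'])
o=[]
for n,x,y in (('scene',205,105),('side',170,90)):
    im=cv2.cvtColor(imaging.capture(n),cv2.COLOR_RGB2BGR); cv2.imwrite(f'pics/{n}5.png',im)
    o.append(cv2.resize(im[y:y+110,x:x+95],None,fx=4.2,fy=4.2,interpolation=cv2.INTER_CUBIC))
cv2.imwrite('pics/c5.png',np.hstack(o))
E
```

```text
6.8167 [531.3641106  238.74302454 167.96244855] [-1.79907397e+02 -1.15089712e-01  1.57941202e+02] [-0.38100438  0.33501709 -3.26956825]
[-0.00228728  0.0239335  -0.00902384]
```

View pics/w5.png

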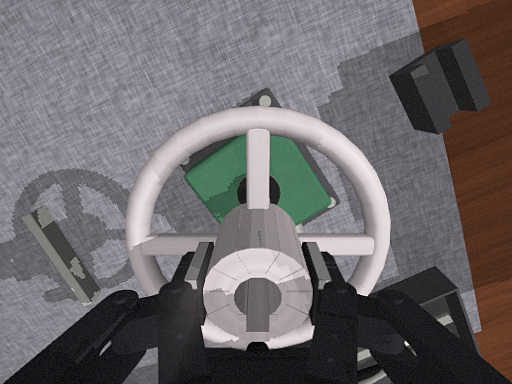

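View pics/c5.png

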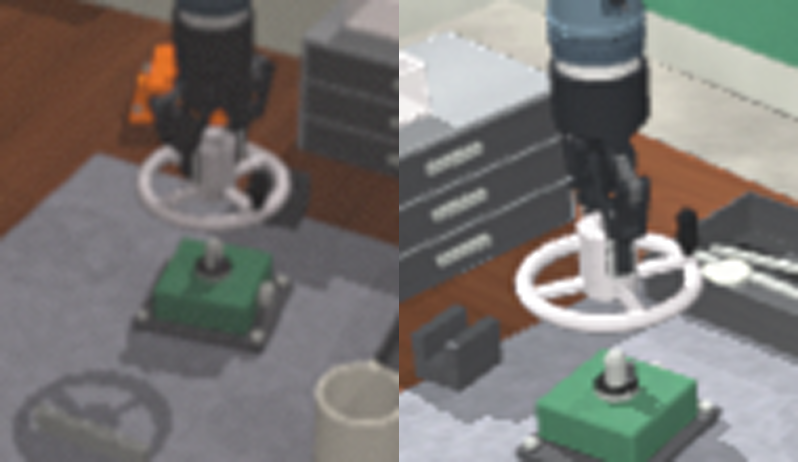

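Run:
```python
import cv2
a=cv2.imread('pics/w5.png')
cv2.imwrite('pics/w5c.png',cv2.resize(a[230:360,180:340],None,fx=4.6,fy=4.6,interpolation=cv2.INTER_CUBIC))
```

```text
(no output)
```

View pics/w5c.png

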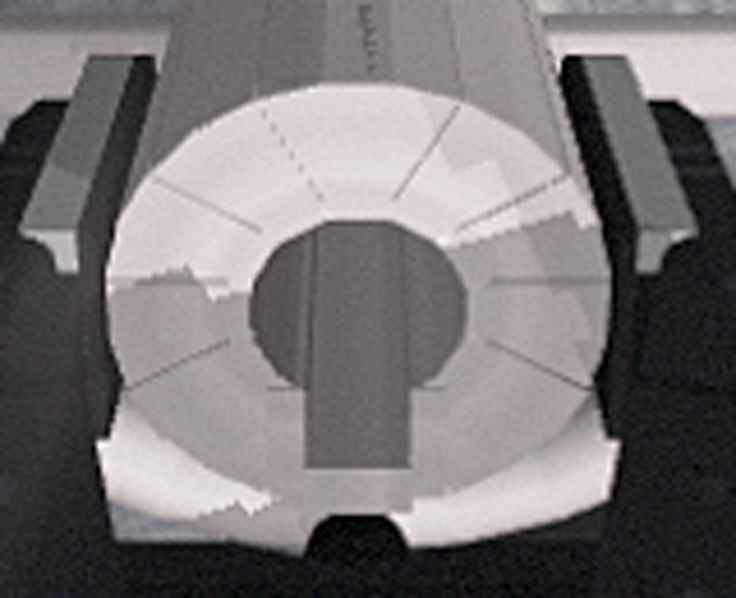

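Run:
```python
import pickle
from h import *
from scipy.optimize import least_squares
for f in ['w5']:
    st,c=pickle.load(open(f'pics/{f}.pkl','rb'))
    P=lambda x,y:(180+x/4.6-0.4,230+y/4.6-0.4)
    t=st['position']
    for dz in (34.7,36.7,38.7):
        z=t[2]+dz
        pts=np.array([onz(c,*P(*q),z)[:2] for q in [(107,290),(610,290),(360,83),(155,180),(565,180),(122,390),(595,390)]])
        r=least_squares(lambda p:np.hypot(*(pts-p[:2]).T)-p[2],[*t[:2],23]).x
        kw=np.mean([onz(c,*P(*q),z)[:2] for q in [(303,467),(412,467)]],0)
        v=kw-r[:2]
        print(dz,r.round(2),'off',(r[:2]-t[:2]).round(2),'kw',np.hypot(*v).round(2),np.degrees(np.arctan2(v[1],v[0])).round(2),'kwwidth',np.linalg.norm(onz(c,*P(303,467),z)-onz(c,*P(412,467),z)).round(2))
```

```text
34.7 [532.93 238.23  23.48] off [ 1.57 -0.51] kw 17.22 -22.44 kwwidth 10.48
36.7 [531.55 238.79  23.05] off [0.19 0.05] kw 16.91 -22.44 kwwidth 10.29
38.7 [530.17 239.36  22.61] off [-1.2   0.62] kw 16.59 -22.44 kwwidth 10.1
```

{"fn": "send_rows", "kwargs": {"rows": [{"xyz": [-0.02, 0.11, 1.0], "twist": [0, 0, 0], "claw": -1}, {"xyz": [0, 0, 2.0], "twist": [0, 0, 0], "claw": -1}, {"xyz": [0, 0, 2.0], "twist": [0, 0, 0], "claw": -1}, {"xyz": [0, 0, 0.8], "twist": [0, 0, 0], "claw": -1}, {"xyz": [0, 0, 0], "twist": [0, 0, 0], "claw": -1}]}}

```text
time_s: 7.38
position: [530.5, 239.4, 108.3]
tcp_rot: [-179.8, -0.3, 158.0]
contact_force: [0.4, -0.2, -3.0]
opening: 45.2
```

{"fn": "send_rows", "kwargs": {"rows": [{"xyz": [0, 0, 0.3], "twist": [0, 0, 0], "claw": -1}, {"xyz": [0, 0, 0.3], "twist": [0, 0, 0], "claw": -1}, {"xyz": [0, 0, 0.2], "twist": [0, 0, 0], "claw": -1}, {"xyz": [0, 0, 0], "twist": [0, 0, 0], "claw": -1}, {"xyz": [0, 0, 0], "twist": [0, 0, 0], "claw": -1}]}}

```text
time_s: 7.8
position: [533.2, 240.4, 103.9]
tcp_rot: [180.0, 0.0, 158.1]
contact_force: [0.0, 0.0, -3.3]
opening: 45.3
```

{"fn": "send_rows", "kwargs": {"rows": [{"xyz": [0, 0, 0.2], "twist": [0, 0, 0], "claw": -1}, {"xyz": [0, 0, 0.2], "twist": [0, 0, 0], "claw": -1}, {"xyz": [0, 0, 0], "twist": [0, 0, 0], "claw": -1}, {"xyz": [0, 0, 0], "twist": [0, 0, 0], "claw": -1}]}}

```text
time_s: 8.13
position: [532.9, 240.1, 99.3]
tcp_rot: [-180.0, 0.0, 158.0]
contact_force: [0.3, -0.3, -2.3]
opening: 45.1
```

```bash
python3 wr.py w6;python3 - <<'E'
from rig import imaging,env
import cv2,numpy as np
print(env.sense()['torque'])
o=[]
for n,x,y in (('scene',205,105),('side',170,110)):
    im=cv2.cvtColor(imaging.capture(n),cv2.COLOR_RGB2BGR); cv2.imwrite(f'pics/{n}6.png',im)
    o.append(cv2.resize(im[y:y+110,x:x+95],None,fx=4.2,fy=4.2,interpolation=cv2.INTER_CUBIC))
cv2.imwrite('pics/c6.png',np.hstack(o))
a=cv2.imread('pics/w6.png')
cv2.imwrite('pics/w6c.png',cv2.resize(a[230:360,180:340],None,fx=4.6,fy=4.6,interpolation=cv2.INTER_CUBIC))
E
```

```text
8.1333 [532.86394716 240.05461414  99.29481297] [-1.79987968e+02  1.50400659e-02  1.58042754e+02] [ 0.2804901  -0.32953398 -2.27504755]
[-0.14231112 -0.09421271 -0.0177138 ]
```

View pics/w6c.png

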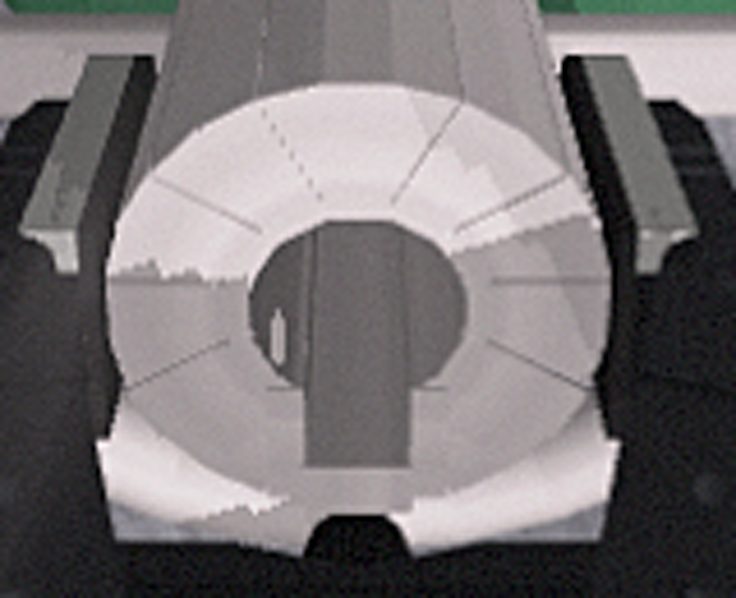

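View pics/c6.png

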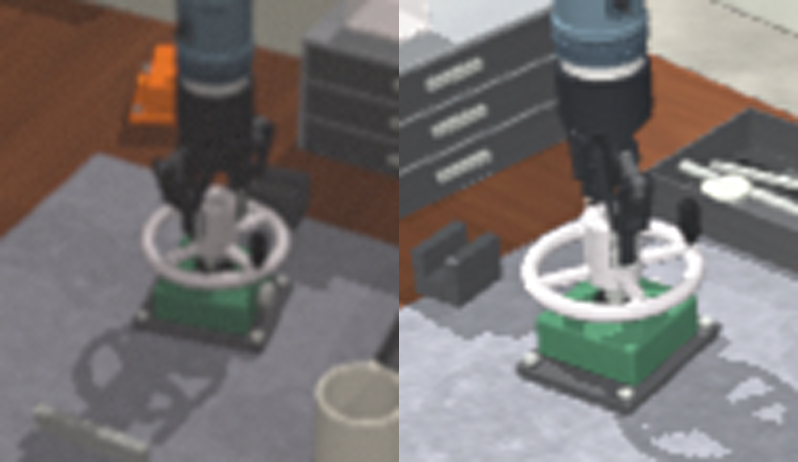

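{"fn": "send_rows", "kwargs": {"rows": [{"xyz": [0, 0, 0.15], "twist": [0, 0, 0], "claw": -1}, {"xyz": [0, 0, 0.1], "twist": [0, 0, 0], "claw": -1}, {"xyz": [0, 0, 0], "twist": [0, 0, 0], "claw": -1}]}}

```text
time_s: 8.53
position: [532.8, 239.9, 96.6]
tcp_rot: [-180.0, 0.0, 158.0]
contact_force: [0.2, -1.4, -2.7]
opening: 45.2
```

```bash
python3 -c "
from rig import env;s=env.sense();print(s['position'],s['contact_force'],s['torque'])"
```

```text
[532.84079519 239.87761904  96.59319499] [ 0.16625316 -1.37910147 -2.74593949] [-0.46283552 -0.10896122  0.00060392]
```

{"fn": "send_rows", "kwargs": {"rows": [{"xyz": [-0.01, -0.04, 0.1], "twist": [0, 0, 0], "claw": -1}, {"xyz": [0, 0, 0.1], "twist": [0, 0, 0], "claw": -1}, {"xyz": [0, 0, 0], "twist": [0, 0, 0], "claw": -1}]}}

```text
time_s: 8.78
position: [532.7, 239.8, 94.6]
tcp_rot: [-180.0, -0.0, 158.0]
contact_force: [0.4, -1.7, -3.1]
opening: 45.2
```

```bash
python3 -c "
from rig import env;s=env.sense();print(s['position'],s['contact_force'],s['torque'])"
```

```text
[532.70160125 239.77173519  94.55814149] [ 0.35457088 -1.72484184 -3.09460251] [-0.31924438 -0.18846339 -0.04081407]
```

{"fn": "send_rows", "kwargs": {"rows": [{"xyz": [-0.01, -0.03, 0.08], "twist": [0, 0, 0], "claw": -1}, {"xyz": [0, 0, 0.05], "twist": [0, 0, 0], "claw": -1}, {"xyz": [0, 0, 0], "twist": [0, 0, 0], "claw": -1}]}}

```text
time_s: 9.03
position: [532.6, 239.7, 93.3]
tcp_rot: [180.0, -0.0, 158.1]
contact_force: [0.2, -0.9, -3.6]
opening: 45.3
```

```bash
python3 -c "
from rig import env;s=env.sense();print(s['position'],s['contact_force'],s['torque'])"
```

```text
[532.57974869 239.65449114  93.33498363] [ 0.16790851 -0.89441932 -3.6186333 ] [-0.12743114 -0.0646289  -0.04665283]
```

{"fn": "send_rows", "kwargs": {"rows": [{"xyz": [0, -0.01, 0.07], "twist": [0, 0, 0], "claw": -1}, {"xyz": [0, 0, 0.05], "twist": [0, 0, 0], "claw": -1}, {"xyz": [0, 0, 0], "twist": [0, 0, 0], "claw": -1}]}}

```text
time_s: 9.28
position: [532.7, 239.7, 92.9]
tcp_rot: [180.0, 0.0, 158.1]
contact_force: [-0.9, -1.1, 2.4]
opening: 45.0
```

```bash
python3 -c "
from rig import env;s=env.sense();print(s['position'],s['contact_force'],s['torque'])"
```

```text
[532.72528638 239.67170058  92.9457179 ] [-0.87307768 -1.05078453  2.39483914] [-0.16590398  0.31531713 -0.00556344]
```

{"fn": "send_rows", "kwargs": {"rows": [{"xyz": [0, 0, 0.05], "twist": [0, 0, 0], "claw": -1}, {"xyz": [0, 0, 0], "twist": [0, 0, 1.5], "claw": -1}, {"xyz": [0, 0, 0], "twist": [0, 0, 1.5], "claw": -1}, {"xyz": [0, 0, 0], "twist": [0, 0, 0], "claw": -1}]}}

```text
time_s: 9.62
position: [533.3, 239.7, 92.7]
tcp_rot: [179.9, 0.1, 155.0]
contact_force: [-2.8, -0.1, 5.2]
opening: 45.5
```

{"fn": "send_rows", "kwargs": {"rows": [{"xyz": [0, 0, 0], "twist": [0, 0, 1], "claw": -1}, {"xyz": [0, 0, 0], "twist": [0, 0, 0], "claw": -1}, {"xyz": [0, 0, 0], "twist": [0, 0, 0], "claw": -1}]}}

```text
time_s: 9.87
position: [533.4, 239.7, 92.7]
tcp_rot: [179.9, 0.1, 154.1]
contact_force: [-0.9, -1.2, 5.1]
opening: 45.2
```

```bash
python3 -c "
from rig import env;s=env.sense();print(s['position'],s['contact_force'],s['torque'])"
```

```text
[533.40847425 239.67810675  92.66112357] [-0.90594352 -1.23516351  5.07997911] [-0.22610189  0.21626797  0.00039448]
```

{"fn": "send_rows", "kwargs": {"rows": [{"xyz": [0, 0, 0], "twist": [0, 0, 1], "claw": -1}, {"xyz": [0, 0, 0], "twist": [0, 0, 0], "claw": -1}, {"xyz": [0, 0, 0], "twist": [0, 0, 0], "claw": -1}]}}

```text
time_s: 10.12
position: [533.4, 239.6, 92.4]
tcp_rot: [179.9, 0.1, 153.1]
contact_force: [-0.5, 0.1, 5.8]
opening: 45.1
```

{"fn": "send_rows", "kwargs": {"rows": [{"xyz": [0, 0, 0], "twist": [0, 0, 1], "claw": -1}, {"xyz": [0, 0, 0], "twist": [0, 0, 0], "claw": -1}, {"xyz": [0, 0, 0], "twist": [0, 0, 0], "claw": -1}]}}

```text
time_s: 10.37
position: [531.9, 239.3, 90.7]
tcp_rot: [-179.9, -0.1, 152.1]
contact_force: [-0.8, -0.3, -2.8]
opening: 45.0
```

{"fn": "send_rows", "kwargs": {"rows": [{"xyz": [0, 0, 0], "twist": [0, 0, 1], "claw": -1}, {"xyz": [0, 0, 0], "twist": [0, 0, 0], "claw": -1}, {"xyz": [0, 0, 0], "twist": [0, 0, 0], "claw": -1}]}}

```text
time_s: 10.62
position: [532.2, 239.4, 91.2]
tcp_rot: [-180.0, -0.1, 151.1]
contact_force: [0.2, 0.5, -3.8]
opening: 44.8
```

It slipped over the key: press gone, z 92.4→91. I'll centre the angle a bit more, then lower gently.

{"fn": "send_rows", "kwargs": {"rows": [{"xyz": [0, 0, 0], "twist": [0, 0, 1.5], "claw": -1}, {"xyz": [0, 0, 0.15], "twist": [0, 0, 0], "claw": -1}, {"xyz": [0, 0, 0.15], "twist": [0, 0, 0], "claw": -1}, {"xyz": [0, 0, 0], "twist": [0, 0, 0], "claw": -1}]}}

```text
time_s: 10.95
position: [532.3, 239.3, 88.3]
tcp_rot: [-180.0, -0.0, 149.6]
contact_force: [-0.3, -0.6, -4.3]
opening: 45.2
```

```bash
python3 -c "
from rig import env;s=env.sense();print(s['position'],s['contact_force'],s['torque'])"
```

```text
[532.31361705 239.34424406  88.28966633] [-0.29413536 -0.64588287 -4.27476294] [ 0.01485666 -0.00878514  0.00994548]
```

Free of the key. Lowering on.

{"fn": "send_rows", "kwargs": {"rows": [{"xyz": [0, 0, 0.2], "twist": [0, 0, 0], "claw": -1}, {"xyz": [0, 0, 0.2], "twist": [0, 0, 0], "claw": -1}, {"xyz": [0, 0, 0.2], "twist": [0, 0, 0], "claw": -1}, {"xyz": [0, 0, 0.1], "twist": [0, 0, 0], "claw": -1}, {"xyz": [0, 0, 0], "twist": [0, 0, 0], "claw": -1}]}}

```text
time_s: 11.37
position: [532.4, 239.3, 81.4]
tcp_rot: [-180.0, -0.0, 149.6]
contact_force: [0.0, -1.2, -2.6]
opening: 45.0
```

```bash
python3 -c "
from rig import env;s=env.sense();print(s['position'],s['contact_force'],s['torque'])"
```

```text
[532.35889575 239.31362072  81.37338822] [ 0.01984977 -1.19000244 -2.56898266] [-0.01812818 -0.01482781 -0.01231931]
```

{"fn": "send_rows", "kwargs": {"rows": [{"xyz": [0, 0, 0.2], "twist": [0, 0, 0], "claw": -1}, {"xyz": [0, 0, 0.1], "twist": [0, 0, 0], "claw": -1}, {"xyz": [0, 0, 0], "twist": [0, 0, 0], "claw": -1}, {"xyz": [0, 0, 0], "twist": [0, 0, 0], "claw": -1}]}}

```text
time_s: 11.7
position: [532.6, 239.4, 78.7]
tcp_rot: [-180.0, -0.0, 149.6]
contact_force: [-0.6, -0.2, -4.6]
opening: 44.9
```

{"fn": "send_rows", "kwargs": {"rows": [{"xyz": [0, 0, 0.1], "twist": [0, 0, 0], "claw": -1}, {"xyz": [0, 0, 0.07], "twist": [0, 0, 0], "claw": -1}, {"xyz": [0, 0, 0], "twist": [0, 0, 0], "claw": -1}, {"xyz": [0, 0, 0], "twist": [0, 0, 0], "claw": -1}]}}

```text
time_s: 12.03
position: [532.8, 239.5, 77.3]
tcp_rot: [180.0, 0.0, 149.6]
contact_force: [0.1, -0.5, -1.2]
opening: 45.2
```

```bash
python3 -c "
from rig import env;s=env.sense();print(s['position'],s['contact_force'],s['torque'])"
```

```text
[532.80024918 239.47346105  77.28759688] [ 0.0769201  -0.46453438 -1.1801451 ] [-0.0096898   0.02867561  0.02323318]
```

Contact with the collar is beginning at the expected height (77.3). A touch more press, about 10 N.

{"fn": "send_rows", "kwargs": {"rows": [{"xyz": [0, 0, 0.08], "twist": [0, 0, 0], "claw": -1}, {"xyz": [0, 0, 0.06], "twist": [0, 0, 0], "claw": -1}, {"xyz": [0, 0, 0], "twist": [0, 0, 0], "claw": -1}, {"xyz": [0, 0, 0], "twist": [0, 0, 0], "claw": -1}]}}

```text
time_s: 12.37
position: [532.8, 239.5, 77.2]
tcp_rot: [180.0, 0.0, 149.6]
contact_force: [-2.7, -1.0, 7.0]
opening: 45.4
```

```bash
python3 -c "
from rig import env;s=env.sense();print(s['position'],s['contact_force'],s['torque'])"
```

```text
[532.84751178 239.45681496  77.18275558] [-2.69591299 -0.98130828  7.04070653] [-0.32526488  0.73834138  0.05058462]
```

{"fn": "send_rows", "kwargs": {"rows": [{"xyz": [0, 0, -0.1], "twist": [0, 0, 0], "claw": -1}, {"xyz": [0, 0, 0], "twist": [0, 0, 0], "claw": -1}, {"xyz": [0, 0, 0], "twist": [0, 0, 0], "claw": 0.4}, {"xyz": [0, 0, 0], "twist": [0, 0, 0], "claw": 0.6}, {"xyz": [0, 0, 0], "twist": [0, 0, 0], "claw": 0.7}]}}

```text
time_s: 12.78
position: [533.0, 239.5, 76.8]
tcp_rot: [180.0, 0.0, 149.5]
contact_force: [0.3, 0.2, 0.2]
opening: 72.7
```

{"fn": "send_rows", "kwargs": {"rows": [{"xyz": [0, 0, 0], "twist": [0, 0, 0], "claw": 0.7}, {"xyz": [0, 0, 0], "twist": [0, 0, 0], "claw": 0.7}, {"xyz": [0, 0, 0], "twist": [0, 0, 0], "claw": 0.7}]}}

```text
time_s: 13.03
position: [532.7, 239.4, 76.7]
tcp_rot: [180.0, 0.0, 149.5]
contact_force: [-0.3, -1.0, -0.4]
opening: 72.3
```

```bash
python3 wr.py w7;python3 - <<'E'
from rig import imaging,env
import cv2,numpy as np
s=env.sense();print(s['torque'],s['opening'])
o=[]
for n,x,y in (('scene',205,105),('side',170,110)):
    im=cv2.cvtColor(imaging.capture(n),cv2.COLOR_RGB2BGR); cv2.imwrite(f'pics/{n}7.png',im)
    o.append(cv2.resize(im[y:y+110,x:x+95],None,fx=4.2,fy=4.2,interpolation=cv2.INTER_CUBIC))
cv2.imwrite('pics/c7.png',np.hstack(o))
E
```

```text
13.0333 [532.74628873 239.43127278  76.67085752] [1.79992886e+02 1.29791436e-03 1.49549073e+02] [-0.31291557 -1.04329734 -0.36855259]
[-0.06934383  0.03278015 -0.00050433] 72.41198439119066
```

View pics/w7.png

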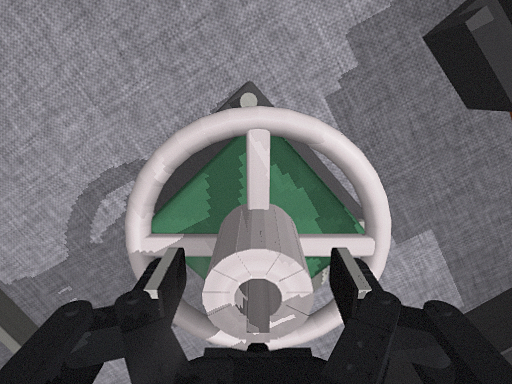

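View pics/c7.png

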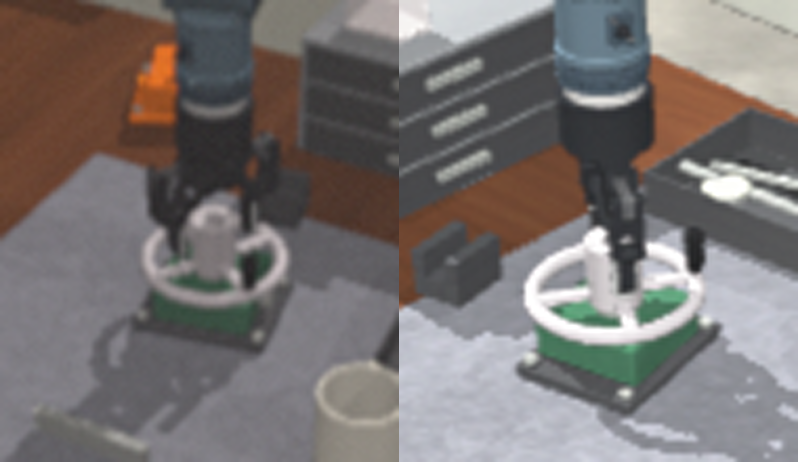

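The wheel is released and sits level, with the fingers clear on both sides. Raising straight up.

{"fn": "send_rows", "kwargs": {"rows": [{"xyz": [0, 0, -0.5], "twist": [0, 0, 0], "claw": 0.8}, {"xyz": [0, 0, -1], "twist": [0, 0, 0], "claw": 0.8}, {"xyz": [0, 0, -2], "twist": [0, 0, 0], "claw": 0.8}, {"xyz": [0, 0, -3], "twist": [0, 0, 0], "claw": 0.8}, {"xyz": [0, 0, -4], "twist": [0, 0, 0], "claw": 0.8}]}}

```text
time_s: 13.6
position: [530.7, 238.8, 181.2]
tcp_rot: [-179.8, -0.2, 149.5]
contact_force: [1.4, 0.4, 0.6]
opening: 76.5
```

{"fn": "send_rows", "kwargs": {"rows": [{"xyz": [0, 0, -3], "twist": [0, 0, 0], "claw": 0.8}, {"xyz": [0, 0, -2], "twist": [0, 0, 0], "claw": 0.8}, {"xyz": [0, 0, 0], "twist": [0, 0, 0], "claw": 0.8}, {"xyz": [0, 0, 0], "twist": [0, 0, 0], "claw": 0.8}, {"xyz": [0, 0, 0], "twist": [0, 0, 0], "claw": 0.8}]}}

```text
time_s: 14.02
position: [532.4, 239.3, 231.6]
tcp_rot: [-180.0, -0.0, 149.6]
contact_force: [-0.6, -0.2, -0.0]
opening: 77.1
```

```bash
python3 wr.py w8;python3 - <<'E'
from rig import imaging,env
import cv2,numpy as np,pickle
from h import *
o=[]
for n,x,y in (('scene',205,105),('side',170,110)):
    im=cv2.cvtColor(imaging.capture(n),cv2.COLOR_RGB2BGR); cv2.imwrite(f'pics/{n}8.png',im)
    c=imaging.calibration(n)
    print(n,((proj(c,[532.3,239.5,114])-[x,y])*4.2).round(),((proj(c,[532.3,239.5,130])-[x,y])*4.2).round())
    o.append(cv2.resize(im[y:y+110,x:x+95],None,fx=4.2,fy=4.2,interpolation=cv2.INTER_CUBIC))
cv2.imwrite('pics/c8.png',np.hstack(o))
a=cv2.imread('pics/w8.png')
cv2.imwrite('pics/w8c.png',cv2.resize(a[80:260,160:360],None,fx=4,fy=4,interpolation=cv2.INTER_CUBIC)[:600])
E
```

```text
14.0167 [532.4297484  239.34611529 231.59067301] [-1.79994366e+02 -8.56689882e-03  1.49550021e+02] [-0.64031765 -0.21012183 -0.00457223]
scene [213. 216.] [213. 203.]
side [211. 235.] [211. 218.]
```

View pics/w8c.png

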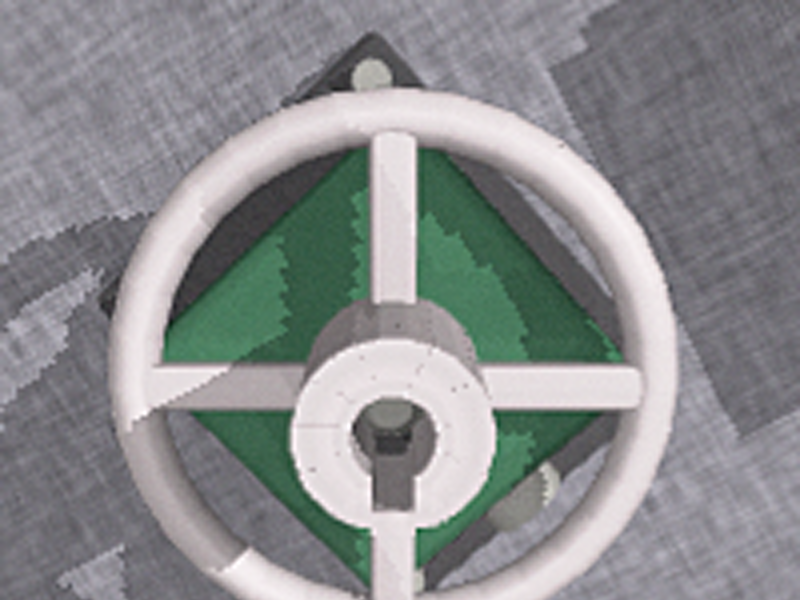

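View pics/c8.png

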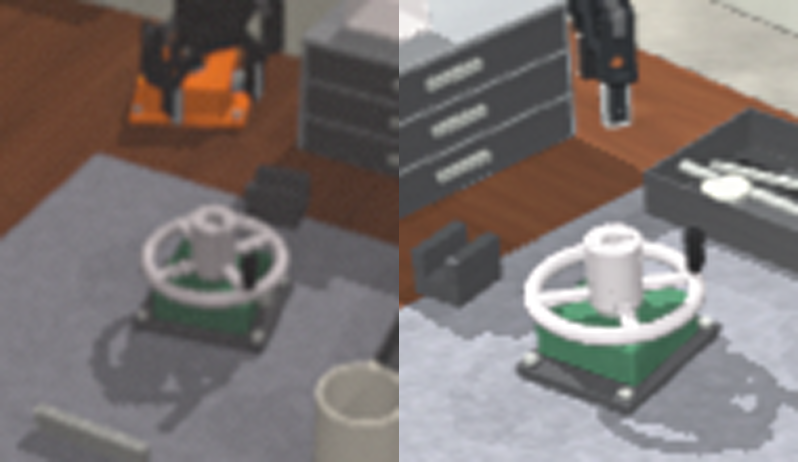

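The hub top appears at crop (213,215) in scene and about (213,238) in side. That matches the prediction for fully seated (213,216 and 211,235), not for resting on the key (203 and 218).

```bash
python3 -c "
from rig import hand_in; print(hand_in())"
```

```text
the job is handed in; nothing more can be done
None
```

The handwheel is on the green gearbox's spindle, seated on the collar and released, and the job was handed in at about 14 s of the 61 s allowed.

- **Fitting:** I gripped the hub from its two y sides and rested it on the key about 9° off line. I then turned it under a press of about 9 N. It slipped over the key with wheel x at about -28° (world). I turned on to about -30.5°, lowered it freely, and pressed it onto the collar with about 11 N before opening. The highest press I read was well under 50 N.
- **Last checks:** Pressed home, the tool stood at 77.2 mm, against 77.3 mm expected. After release, the hub top matched the fully seated position within about 3 pixels of an enlarged crop in both the scene and side views. The key-top position would be 13 to 17 pixels off. The gripper is clear above and reads no force.
- **Other objects:** Nothing else was touched as far as the readings and pictures show. I did not measure the positions of the other bench objects again afterwards.
- **Small disagreements:** A light sideways force of about 1.7 N showed at the tip on the way down, so I nudged the tool about 0.8 mm. About 6 N upwards showed when the fingers closed on the hub, and it was gone once the wheel was lifted.

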